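# Tip the bearing housings onto the assembly board

### The arm

A 6-joint arm with a two-finger parallel gripper is mounted at the origin on the work surface. World frame = base frame: x ahead of the robot, y to its left, z up, the work surface at z = 0. Lengths are in m, angles in rad, forces in N, time in s.
With the tool pointing down it reaches from about 0.225 to 0.725 m from the base axis. Payload 3.1 kg.
Tool frame: the origin (TCP) lies between the finger pads; the fingertips stand 25 mm ahead of it and the grasp point (between the pads) lies 6 mm ahead of it; z points along the fingers, y is the line along which they close (so a half turn about z gives the same grasp; the last joint's range is limited). The gripper opens to 85 mm and grips with 20 to 120 N. Pads are 22 mm wide; open, the fingers measure 114 mm over their backs; the gripper's body (76 mm by 85 mm) begins 54 mm behind the grasp point. The pads swing forward as they close: fully open they stand 13 mm farther back than shut.
Start: joints at [-1.445, 0.048, 0.099, 1.622, 0, 1.443], TCP at [0.132, -0.508, 0.256] pointing down, gripper open.
Joint ranges: [-2.91, 2.91], [-0.99, 1.94], [-1.21, 1.42], [-2.12, 2.29], [-1.49, 1.47], [-3.14, 3.14]. Speed limits (rad/s): [2.79, 2.79, 3.14, 3.14, 3.14, 3.14].

### API

Orientations are given as a unit quaternion [w, x, y, z].
In Python, from cell import readout, eyes, sign_off gives the robot as it stands. The module is installed in compiled form; this text tells all that it offers.
- The arm moves only by the shell command python3 -m jog 'ROWS' [FORCE]. ROWS is a JSON object whose one key "increments" holds a list of rows, each an object with "jaw": the opening, from 0 (shut) to 1 (fully open); "offset": the shift along the world's x, y, z in cm, a list of three; "dr": the turn, a rotation vector about the world's x, y, z in degrees, a list of three. A call has 1 to 12 rows; each row shifts and turns the commanded pose from where the row before left it; what a row does not reach is not made up. A row lasts 1/8 s, in which the tool goes at most 62.5 mm and 10.7 degrees, less where a joint would pass 70% of its speed; a pose out of reach is approached as far as the arm can. A call is refused whole if a number of a shift passes 6.25 or a number of a turn 10.7, either way. A call with a gripper value outside its range is refused whole. The fingers move at their own pace and stop on an object; FORCE is the grip in N (left out, the last holds). Time passes only in rows, so rows that do not move let the fingers close. It gives the time, the measured TCP pose, the force, the opening and the grip force at its end, in the units of the state.
- readout.sense(): the state, without advancing time (a new reading comes with each control period).
- eyes.capture(name): name is "scene" or "top" or "wrist"; returns the picture (420x560x3 uint8, red, green, blue); there is no depth.
- eyes.camera_model(name): a dict with "mtx" (3x3 intrinsics, pixels), "camera_from_world" (4x4, takes a point from world to camera coordinates). Camera axes: x right, y down, z forward; pixel columns grow to the right and rows downward; lengths in m; the calibration is good to about 2 mm. A picture is of the moment at which its call begins: read the wrist's pose just before it. camera_model takes no time and is no camera call; for the wrist camera it gives the pose at the moment of the call.
- sign_off(): hands the job in; it is judged then, once.
Trained networks look in the newest picture that a camera, given by its name, has taken for a name from the list of things; names that differ only in an ending like _2 or _b are one class to them, and where a whole thing is asked for, a point or a joint stands for the part that bears it (a point fixed in the world has none). Each returns a list of dicts, best first, with "conf" (0 to 1); they miss things now and then, are a little off and sometimes report something else, mostly with a low value. They report only what shows in the picture. A call takes as long as a camera call. They do not tell look-alikes from the thing itself.
- eyes.masks_of(thing, camera): "region" (420x560 bool, what is visible of it) and "centre" ([column, row] in pixels, amid what is visible of it).
- eyes.place_of(thing, camera): "centre" ([column, row] in pixels: a listed point, or the origin of a listed thing).
The state is a dict: "t": time; "joints": joint angles; "joint_velocities": joint speeds; "joint_efforts": joint torques, N m; "tool_pos": TCP position; "tool_rot": TCP orientation; "contact_force": force on the tool from outside, world axes, zero at the start; "ft_torque": the same for the moment, N m; "opening": finger opening in m; "finger_force": force on a finger pad.
Only numpy, scipy, OpenCV 4.12 (cv2) and the standard library are available. Lean on these libraries where they do the work, as an engineer would, in place of code of your own. Each camera call takes 0.05 s, during which the arm holds its last target. There are 200 camera calls.

### The job

The two aluminium bearing housings standing on the bench, one on either side of the wooden board, must go onto the board bores upright, ready for their bearings: push each one square against the board's edge and tip it over that edge onto the board, then slide it on until the whole of it lies on the board, square with the board's edges. Turn the housings over, do not lift them clear. Leave the grease tin and the bearing that stand on the middle of the board, and the hammer and the vee block on the bench, where they are.

Things in the scene. Friction and masses are not known exactly. Their poses are not given: they have to be found in the camera images.
- board: Hardwood board screwed to the steel bench: 240 mm (its x) by 340 mm (its y), 16 mm thick, square edges. Origin at the centre of its underside, on the bench; z up. Its top is 16 mm above the bench. It never moves.
- board_left (a point): Middle of the board's left edge (board y = +170 mm, z = 16 mm: top corner of the edge). This edge and the right one run along board x and are the stops. A housing pushed low (about 15 mm up) slides on the bench; with its flange face against the edge, a push near its top tips it about this corner; past about 43 degrees (taller one 35) it falls onto the board, overhanging the edge by 16 mm.
- board_right (a point): Middle of the board's right edge (board y = -170 mm, z = 16 mm), the same. One housing stands outside each edge, either one on either side: its origin 55 to 90 mm from the edge and within 45 mm of its middle along board x, its flanges turned up to 0.6 rad from parallel with the edge.
- housing_square: Aluminium housing like a spool, 0.42 to 0.73 kg: two flanges 88 (its x) by 92 mm (its z), 11 mm thick, 34 mm open gap between, joined by a 62 mm barrel, 56 mm overall along its y; one 44 mm bore through its middle along y. Origin at its centre (of mass too). Starts on its flanges' 88 mm edges, bore level, origin 46 mm up; once tipped, origin 44 mm up and 92 mm long. Either flange may end on top.
- housing_oblong: The other, taller aluminium housing, 0.51 to 0.88 kg: two flanges 88 (its x) by 112 mm (its z), 11 mm thick, 34 mm open gap between, joined by two 46 mm barrels, 56 mm overall along its y; two 34 mm bores along y, one above the other, 52 mm apart. Origin at its centre (of mass too). Starts on its flanges' 88 mm edges, bores level, origin 56 mm up; once tipped, origin 44 mm up and 112 mm long.
- grease_tin: Round grey tin with a steel lid, 48 mm diameter, 62 mm tall, loose, standing on the board within 12 mm of its middle line (board y = 0), nearer to one of the board's two short ends (board x about -60 or +60 mm). Origin at the centre of its underside. Stays where it is.
- bearing: Ball bearing ring, 46 mm diameter, 14 mm thick, lying loose on the board's middle line on the other half of it from the tin. Origin at the centre of its underside. Stays where it is.
- hammer: Ball-peen hammer, 260 mm long, lying loose on the bench outward of one of the housings, roughly parallel with the board edge, 26 mm high. Origin on the bench under the middle of its length; its x runs along the handle towards the head, which reaches 40 mm to its +y side and 48 mm to its -y side. Stays where it is.
- vee_block: Steel vee block, 60 by 45 mm and 40 mm tall, loose on the bench outward of the other housing; like the hammer it leaves about 40 mm or more behind the housing for whatever pushes it. Origin at the centre of its underside. Stays where it is.
Not all that is in view belongs to the job. Leave any blue or red look-alike of the housing_square alone.

How it is judged:
By the outcome, as a careful person would: the job done as asked, in the order asked, and still so for the second after the job is handed in, with the robot touching nothing.
It also fails if it takes over 61 s, if anything falls off the work surface, if the arm or the gripper's body presses on something with over 40 N, if the wrist force passes 120 N, or if a joint passes its speed limit or range.

## Working session

There is one attempt and no reset: what is moved stays moved. The work goes in short steps, Python scripts to look and compute and a shell command to move; the robot and the scene stay as the last step left them, time stands still between calls to the robot, and variables do not carry over. Pictures are saved under pics/ and viewed, at most 10 in all, crops included, and the job is handed in when it is done.

```bash
mkdir -p pics
cat > h.py <<'E'
import numpy as np, cv2
from cell import readout, eyes, sign_off
def cap(n,f=None):
    im=eyes.capture(n)
    if f: cv2.imwrite('pics/'+f,cv2.cvtColor(im,cv2.COLOR_RGB2BGR))
    return im
def ray(n,px,z):
    m=eyes.camera_model(n);K=np.array(m['mtx']);T=np.array(m['camera_from_world'])
    R=T[:3,:3];c=-R.T@T[:3,3];d=R.T@np.linalg.inv(K)@np.array([px[0],px[1],1.])
    return c+d*(z-c[2])/d[2]
def proj(n,P):
    m=eyes.camera_model(n);K=np.array(m['mtx']);T=np.array(m['camera_from_world'])
    P=np.atleast_2d(P);q=(T[:3,:3]@P.T).T+T[:3,3];q=(K@q.T).T
    return q[:,:2]/q[:,2:]
E
python3 - <<'E'
from h import *
a=cap('scene');b=cap('top')
cv2.imwrite('pics/a.png',cv2.cvtColor(a,cv2.COLOR_RGB2BGR));cv2.imwrite('pics/b.png',cv2.cvtColor(b,cv2.COLOR_RGB2BGR))
for n in ['board','board_left','board_right','housing_square','housing_oblong','grease_tin','bearing','hammer','vee_block']:
  for r in eyes.place_of(n,'top'):
    z={'board':0,'board_left':.016,'board_right':.016,'housing_square':.046,'housing_oblong':.056,'grease_tin':.016,'bearing':.016}.get(n,0)
    print(n,round(r['conf'],2),np.round(r['centre'],1),ray('top',r['centre'],z).round(3))
print(eyes.camera_model('top'));print(readout.sense())
E
```

```text
board 0.59 [292.1 183.4] [ 0.565 -0.018  0.   ]
board_left 0.92 [228.1 191.3] [0.54  0.147 0.016]
board_right 0.73 [358.5 170.9] [ 0.595 -0.19   0.016]
housing_square 0.94 [170.8 237.4] [0.417 0.283 0.046]
housing_square 0.85 [204.1 185.7] [0.548 0.204 0.046]
housing_square 0.81 [206.5 278.7] [0.316 0.192 0.046]
housing_square 0.76 [157.2 145.6] [0.652 0.327 0.046]
housing_oblong 0.77 [388.  150.7] [ 0.639 -0.259  0.056]
housing_oblong 0.51 [229.6 190.8] [0.534 0.139 0.056]
grease_tin 0.76 [295.8 166.1] [ 0.607 -0.027  0.016]
bearing 0.58 [229.4 190.6] [0.542 0.143 0.016]
bearing 0.48 [299.7 203.5] [ 0.509 -0.037  0.016]
hammer 0.94 [452.6 170.2] [ 0.602 -0.439  0.   ]
vee_block 0.9 [141.3 195.5] [0.53  0.373 0.   ]
vee_block 0.41 [449.8 168.2] [ 0.608 -0.432  0.   ]
{'mtx': array([[544.86280491,   0.        , 283.64691355],
       [  0.        , 544.86280491, 204.69627884],
       [  0.        ,   0.        ,   1.        ]]), 'camera_from_world': array([[ 4.90820815e-03, -9.99979498e-01,  4.11264934e-03,
         1.14975124e-03],
       [-9.87930044e-01, -5.48573142e-03, -1.54803535
[... 217 characters left out ...]
joints': array([-1.44476912e+00,  4.79759325e-02,  9.92007895e-02,  1.62199316e+00,
       -2.22196631e-05,  1.44299017e+00]), 'joint_velocities': array([ 0.00206777, -0.0007244 ,  0.00297469,  0.00015541, -0.00053819,
       -0.00068968]), 'joint_efforts': array([-3.68242327e-04, -3.38283706e+01,  3.19861686e+01,  1.71124717e-03,
       -1.11506911e-04, -3.39422826e-06]), 'tool_pos': array([ 0.13181372, -0.50817724,  0.25632449]), 'tool_rot': array([ 1.40031835e-05,  9.91956882e-01,  1.26576234e-01, -1.11222914e-05]), 'contact_force': array([ 0.87566064,  0.83062515, -1.18083492]), 'ft_torque': array([0.02287291, 0.01881228, 0.03798128]), 'finger_force': 0.0, 'opening': 0.08571138555481836}
```

View pics/a.png

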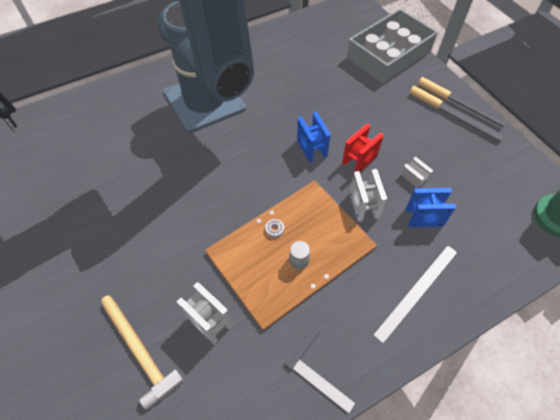

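View pics/b.png

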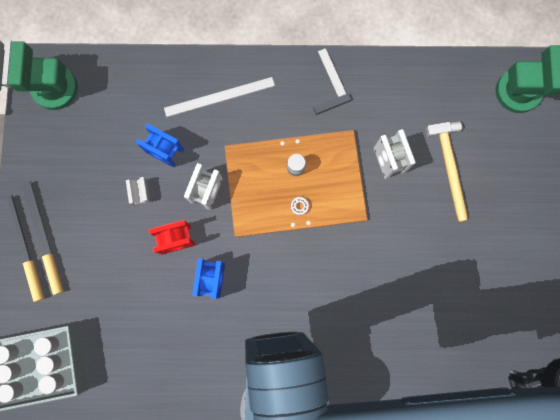

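Candidates in the top view: bare-aluminium spool at (204,186) on the left is housing_square, and the one at (394,153) on the right is housing_oblong. The look-alikes to avoid are blue (158,145), red (171,237) and blue (208,278). The board is at (296,183), with the tin at (296,164) and the bearing at (300,206). Next I'll measure poses by fitting outlines and check the choice in a close crop.

```bash
cat >> h.py <<'E'
from scipy.optimize import minimize
def board(im,n='top'):
    hsv=cv2.cvtColor(im,cv2.COLOR_RGB2HSV)
    m=((hsv[...,0]>5)&(hsv[...,0]<22)&(hsv[...,1]>120)).astype(np.uint8)
    k,l,s,_=cv2.connectedComponentsWithStats(m);i=1+np.argmax(s[1:,4])
    c=cv2.findContours((l==i).astype(np.uint8),0,2)[0][0][:,0]
    P=np.array([ray(n,p,.016)[:2] for p in cv2.convexHull(c)[:,0].astype(float)])
    (cx,cy),sz,a=cv2.minAreaRect(P.astype(np.float32));return np.array([cx,cy]),sz,a
def boxmask(n,p,dim,z0):
    c,s=np.cos(p[2]),np.sin(p[2]);P=[]
    for a in(-.5,.5):
        for b in(-.5,.5):
            for h in(0,dim[2]):
                u,v=a*dim[0],b*dim[1];P.append([p[0]+c*u-s*v,p[1]+s*u+c*v,z0+h])
    q=cv2.convexHull((proj(n,P)*64).astype(np.int32))
    m=np.zeros((420*4,560*4),np.uint8);cv2.fillConvexPoly(m,(q//16+0).astype(np.int32),1);return m
def fit(masks,p0,dim,z0=0.):
    """masks: {camera: bool mask}; returns pose and IoU"""
    M={}
    for n,m in masks.items():
        c=max(cv2.findContours(m.astype(np.uint8),0,2)[0],key=cv2.contourArea)
        g=np.zeros((1680,2240),np.uint8);cv2.fillConvexPoly(g,cv2.convexHull(c)*4+2,1);g=cv2.dilate(g,np.ones((5,5)));M[n]=g
    def f(p):
        return np.mean([1-(g&b).sum()/(g|b).sum() for n,g in M.items() for b in[boxmask(n,p,dim,z0)]])
    best=None
    for dy in(-.5,-.25,0,.25,.5):
        s=np.array([p0[0],p0[1],p0[2]+dy])
        r=minimize(f,s,method='Nelder-Mead',options=dict(initial_simplex=s+np.array([[0,0,0],[.01,0,0],[0,.01,0],[0,0,.15]]),xatol=1e-4,fatol=1e-4,maxiter=120))
        if best is None or r.fun<best.fun:best=r
    return best.x,1-best.fun
E
python3 - <<'E'
from h import *
a=cap('scene');b=cap('top')
bc,sz,an=board(b);print('board',bc,sz,an)
bs=board(a,'scene');print(bs)
yaw=.16
for n,p,z,dim in[('housing_square',[.548,.204,.16],.046,(.088,.056,.092)),('housing_oblong',[.639,-.259,.16],.056,(.088,.056,.112))]:
    M={}
    for c in('top','scene'):
        t=proj(c,[p[0],p[1],z])[0]
        L=[r for r in eyes.masks_of(n,c)]
        L=[r for r in L if np.hypot(*(np.array(r['centre'])-t))<20]
        if L:M[c]=L[0]['region'];print(c,L[0]['conf'],M[c].sum())
    for k in M:print(n,k,fit({k:M[k]},p,dim))
    print(n,'both',fit(M,p,dim))
cr=np.hstack([cv2.resize(b[141:231,159:249],(390,390),interpolation=2),cv2.resize(b[108:198,349:439],(390,390),interpolation=2)])
cv2.imwrite('pics/c.png',cv2.cvtColor(cr,cv2.COLOR_RGB2BGR))
E
```

```text
board [ 0.56417227 -0.02501003] (0.24027490615844727, 0.3402201533317566) 7.457307815551758
(array([ 0.56603938, -0.02222842]), (0.24103279411792755, 0.3408338129520416), 7.48831033706665)
top 0.64 983
scene 0.89 1218
housing_square top (array([ 0.54380674,  0.20480668, -0.3505166 ]), np.float64(0.9676148324067577))
housing_square scene (array([ 0.54690648,  0.20825938, -0.35279914]), np.float64(0.960902628533642))
housing_square both (array([ 0.54607252,  0.20672932, -0.36660104]), np.float64(0.9323488928067836))
top 0.89 1322
housing_oblong top (array([ 0.62819868, -0.27349299,  0.31880385]), np.float64(0.9235835514650004))
housing_oblong both (array([ 0.62819868, -0.27349299,  0.31880385]), np.float64(0.9235835514650004))
```

View pics/c.png

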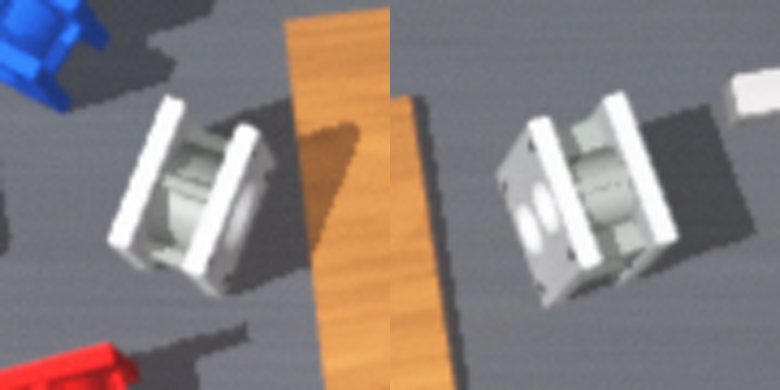

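The crop shows two bare-aluminium spools. The left one has a single barrel (square, flanges yawed about -0.35) and the right one is taller with two bores (oblong, yawed about +0.32). I'll cross-check with the bright flange tops.

Run:
```python
from h import *
for nm,o,z,segs in[('sq',(159,141),.092,[((172,98),(120,244)),((246,128),(196,272))]),('ob',(349,108),.112,[((540,118),(592,264)),((612,95),(667,240))])]:
    c=[]
    for s in segs:
        q=[ray('top',((x-(390 if o[0]>300 else 0))/390*90+o[0]-.4,y/390*90+o[1]-.4),z)[:2] for x,y in s]
        d=q[0]-q[1];c.append((q[0]+q[1])/2);print(nm,'len',np.hypot(*d),'yaw',np.arctan2(d[1],d[0]))
    print(nm,np.mean(c,0),'sep',np.hypot(*(c[0]-c[1])))
bc=np.array([.565,-.0235]);t=np.radians(7.47);R=np.array([[np.cos(t),-np.sin(t)],[np.sin(t),np.cos(t)]])
for p in([.5455,.2065],[.628,-.2735]):print((R.T@(np.array(p)-bc)).round(4))
```

```text
sq len 0.08794610596749995 yaw -0.3076139670194663
sq len 0.08633684161011401 yaw -0.30476643200544745
sq [0.54543248 0.20542352] sep 0.045593513316152905
ob len 0.08795898607228599 yaw 0.31177891814076897
ob len 0.08808715713519671 yaw 0.3273222397387883
ob [ 0.62925116 -0.27171841] sep 0.04374469233296376
[0.0106 0.2306]
[ 0.03   -0.2561]
```

```bash
python3 -m jog '{"increments":[{"jaw":1,"offset":[5,2.4,0],"dr":[0,0,0]},{"jaw":1,"offset":[5,2.4,0],"dr":[0,0,3.8]},{"jaw":1,"offset":[5,2.4,0],"dr":[0,0,0]},{"jaw":1,"offset":[5,2.4,0],"dr":[0,0,0]},{"jaw":1,"offset":[5,2.4,0],"dr":[0,0,0]},{"jaw":1,"offset":[5,2.4,0],"dr":[0,0,0]},{"jaw":1,"offset":[5,2.4,0],"dr":[0,0,0]},{"jaw":1,"offset":[5,2.4,0],"dr":[0,0,0]},{"jaw":1,"offset":[5,2.4,-2],"dr":[0,0,0]},{"jaw":1,"offset":[4.7,2,-2],"dr":[0,0,0]},{"jaw":1,"offset":[0,0,-3],"dr":[0,0,0]},{"jaw":1,"offset":[0,0,0],"dr":[0,0,0]}]}' 40; python3 -c "
from h import *
s=readout.sense();print(s['joints'].round(3),s['tool_pos'],s['tool_rot'].round(3))"
```

```text
t: 2.35
tool_pos: [0.6274, -0.2706, 0.1816]
tool_rot: [-0.003, 0.987, 0.16, -0.003]
contact_force: [-0.3, 0.4, -0.0]
opening: 0.0857
finger_force: 0.0
[-0.505  0.48   0.469  1.568 -0.     2.315] [ 0.62738678 -0.2706196   0.18163127] [-0.003  0.987  0.16  -0.003]
```

```bash
python3 -m jog '{"increments":[{"jaw":1,"offset":[0,0,-3],"dr":[0,0,0]},{"jaw":1,"offset":[0,0,-3],"dr":[0,0,0]},{"jaw":1,"offset":[0,0,-2],"dr":[0,0,0]},{"jaw":1,"offset":[0,0,0],"dr":[0,0,0]}]}' 40; python3 -m jog '{"increments":[{"jaw":0.5,"offset":[0,0,0],"dr":[0,0,0]},{"jaw":0.5,"offset":[0,0,0],"dr":[0,0,0]},{"jaw":0.5,"offset":[0,0,0],"dr":[0,0,0]},{"jaw":0.5,"offset":[0,0,0],"dr":[0,0,0]}]}' 30
```

```text
t: 2.85
tool_pos: [0.6275, -0.2724, 0.106]
tool_rot: [-0.001, 0.987, 0.159, -0.001]
contact_force: [-0.0, 0.1, -0.2]
opening: 0.0857
finger_force: 0.0
t: 3.35
tool_pos: [0.6297, -0.2724, 0.1093]
tool_rot: [0.001, 0.987, 0.159, 0.001]
contact_force: [-2.1, 1.6, 6.9]
opening: 0.0556
finger_force: 32.5
```

```bash
python3 -m jog '{"increments":[{"jaw":0.5,"offset":[0,0,0.1],"dr":[0,0,-5.4]},{"jaw":0.5,"offset":[0,0,0],"dr":[0,0,-5.4]},{"jaw":0.5,"offset":[-0.13,1,0],"dr":[0,0,0]},{"jaw":0.5,"offset":[-0.13,1,0],"dr":[0,0,0]},{"jaw":0.5,"offset":[-0.13,1,0],"dr":[0,0,0]},{"jaw":0.5,"offset":[-0.13,1,0],"dr":[0,0,0]},{"jaw":0.5,"offset":[-0.13,1,0],"dr":[0,0,0]},{"jaw":0.5,"offset":[-0.06,0.5,0],"dr":[0,0,0]},{"jaw":0.5,"offset":[0,0,0],"dr":[0,0,0]}]}' 30;python3 -m jog '{"increments":[{"jaw":0.5,"offset":[-0.03,0.2,0],"dr":[0,0,0]},{"jaw":0.5,"offset":[-0.03,0.2,0],"dr":[0,0,0]},{"jaw":0.5,"offset":[0,0,0],"dr":[0,0,0]}]}' 30
```

```text
t: 4.47
tool_pos: [0.6223, -0.2171, 0.1091]
tool_rot: [0.001, 0.998, 0.066, 0.001]
contact_force: [0.2, -4.5, 6.4]
opening: 0.0554
finger_force: 32.6
t: 4.85
tool_pos: [0.622, -0.2154, 0.1091]
tool_rot: [0.003, 0.998, 0.065, 0.001]
contact_force: [1.3, -7.5, 4.3]
opening: 0.0553
finger_force: 31.9
```

```bash
python3 -m jog '{"increments":[{"jaw":1,"offset":[0.02,-0.15,0],"dr":[0,0,0]},{"jaw":1,"offset":[0,0,0],"dr":[0,0,0]},{"jaw":1,"offset":[0,0,0],"dr":[0,0,0]},{"jaw":1,"offset":[0,0,3],"dr":[0,0,0]},{"jaw":1,"offset":[0,0,4],"dr":[0,0,0]},{"jaw":0.5,"offset":[0,0,0],"dr":[0,0,10]},{"jaw":0.5,"offset":[0,0,0],"dr":[0,0,10]},{"jaw":0.5,"offset":[0.12,-1,0],"dr":[0,0,10]},{"jaw":0.5,"offset":[0.12,-1,0],"dr":[0,0,10]},{"jaw":0.5,"offset":[0.12,-1,0],"dr":[0,0,10]},{"jaw":0.5,"offset":[0.12,-1,0],"dr":[0,0,10]},{"jaw":0.5,"offset":[0.13,-0.9,0],"dr":[0,0,10]}]}' 30;python3 -m jog '{"increments":[{"jaw":0.5,"offset":[0,0,0],"dr":[0,0,10]},{"jaw":0.5,"offset":[0,0,0],"dr":[0,0,10]},{"jaw":0.5,"offset":[0,0,0],"dr":[0,0,0]}]}' 30
python3 - <<'E'
from h import *
s=readout.sense();print(s['joints'].round(3))
im=cap('top');M=[r for r in eyes.masks_of('housing_oblong','top') if r['centre'][0]>340]
for r in M: print(r['conf'],r['centre'])
cv2.imwrite('pics/d.png',cv2.cvtColor(cv2.resize(im[100:220,330:450],(600,600)),cv2.COLOR_RGB2BGR))
E
```

```text
t: 6.35
tool_pos: [0.6272, -0.2632, 0.1765]
tool_rot: [-0.001, 0.778, 0.629, 0.0]
contact_force: [-0.7, -0.4, 0.9]
opening: 0.0427
finger_force: 0.0
t: 6.72
tool_pos: [0.6272, -0.263, 0.1766]
tool_rot: [-0.001, 0.66, 0.752, 0.0]
contact_force: [-0.4, 0.0, 0.3]
opening: 0.0427
finger_force: 0.0
[-4.960e-01  4.620e-01  4.350e-01  1.545e+00  1.000e-03  9.450e-01]
```

View pics/d.png

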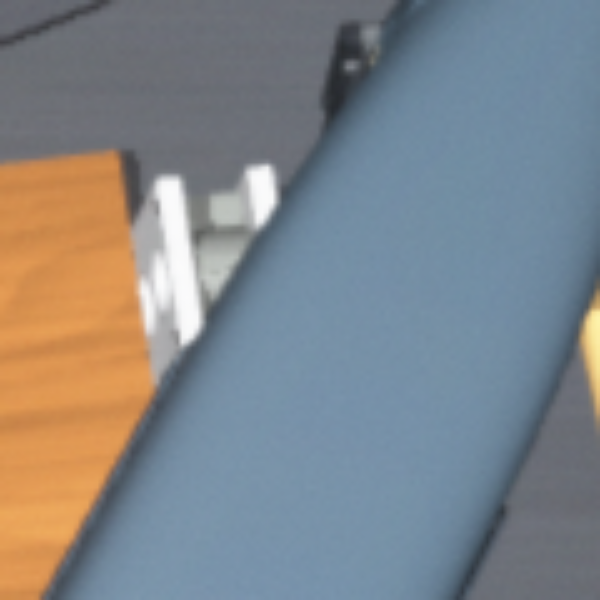

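The crop shows the oblong's front flange flush and parallel with the board's right edge (crop 150,290), with the gripper behind it. Next I lower and tip it.

```bash
python3 -m jog '{"increments":[{"jaw":0.5,"offset":[0,0,-3.5],"dr":[0,0,0]},{"jaw":0.5,"offset":[0,0,-3.4],"dr":[0,0,0]},{"jaw":0.5,"offset":[0,0,0],"dr":[0,0,0]},{"jaw":0.5,"offset":[-0.07,0.5,0],"dr":[0,0,0]},{"jaw":0.5,"offset":[-0.07,0.5,0],"dr":[0,0,0]},{"jaw":0.5,"offset":[-0.07,0.5,0],"dr":[0,0,0]},{"jaw":0.5,"offset":[-0.07,0.5,0],"dr":[0,0,0]},{"jaw":0.5,"offset":[0,0,0],"dr":[0,0,0]}]}' 30;python3 -c "
from h import *
cap('scene','e.png')"
```

```text
t: 7.82
tool_pos: [0.6255, -0.2441, 0.1099]
tool_rot: [0.002, 0.659, 0.752, 0.0]
contact_force: [0.8, -3.7, 3.0]
opening: 0.0427
finger_force: 2.2
```

View pics/e.png

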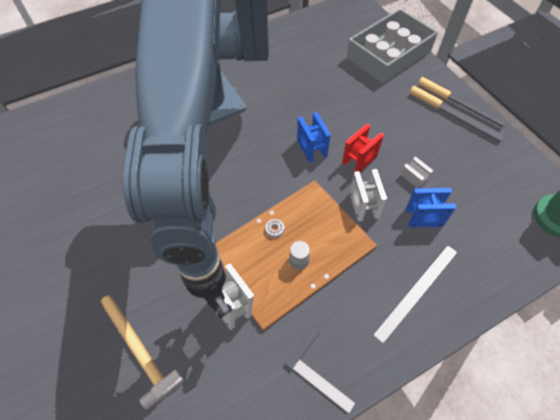

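It has begun to tip at scene (235,292), square to the edge, under a force of about 5 N. I'll continue.

```bash
python3 -m jog '{"increments":[{"jaw":0.5,"offset":[-0.07,0.5,0],"dr":[0,0,0]},{"jaw":0.5,"offset":[-0.07,0.5,0],"dr":[0,0,0]},{"jaw":0.5,"offset":[-0.07,0.5,0],"dr":[0,0,0]},{"jaw":0.5,"offset":[-0.06,0.5,0],"dr":[0,0,0]},{"jaw":0.5,"offset":[-0.06,0.5,0],"dr":[0,0,0]},{"jaw":0.5,"offset":[0,0,0],"dr":[0,0,0]},{"jaw":0.5,"offset":[0,0,0],"dr":[0,0,0]}]}' 30
```

```text
t: 8.75
tool_pos: [0.6206, -0.2179, 0.1071]
tool_rot: [-0.001, 0.659, 0.752, -0.0]
contact_force: [0.5, -0.0, -0.3]
opening: 0.0426
finger_force: 0.0
```

```bash
python3 -m jog '{"increments":[{"jaw":0.5,"offset":[0.13,-1,1],"dr":[0,0,0]},{"jaw":0.5,"offset":[0.1,-1,0],"dr":[0,0,0]},{"jaw":0.5,"offset":[0,0,-2.5],"dr":[0,0,0]},{"jaw":0.5,"offset":[0,0,0],"dr":[0,0,0]}]}' 30
python3 - <<'E'
from h import *
im=cap('scene');cv2.imwrite('pics/f.png',cv2.cvtColor(cv2.resize(im[170:350,130:390],(780,540)),cv2.COLOR_RGB2BGR))
E
```

```text
t: 9.25
tool_pos: [0.622, -0.2389, 0.0908]
tool_rot: [-0.002, 0.659, 0.752, -0.001]
contact_force: [0.1, 0.1, 0.4]
opening: 0.0427
finger_force: 0.0
```

View pics/f.png

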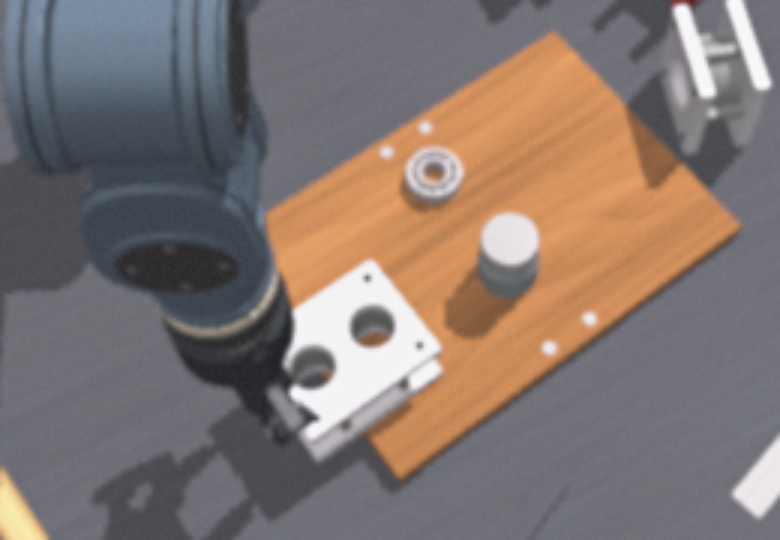

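The oblong lies on the board with its bores upright and overhangs the edge (crop 365,360). Tin and bearing are untouched. Now I slide it on.

```bash
python3 -m jog '{"increments":[{"jaw":0.5,"offset":[0,0,-2.4],"dr":[0,0,0]},{"jaw":0.5,"offset":[0,0,-2],"dr":[0,0,0]},{"jaw":0.5,"offset":[-0.13,1,0],"dr":[0,0,0]},{"jaw":0.5,"offset":[-0.13,1,0],"dr":[0,0,0]},{"jaw":0.5,"offset":[-0.1,0.8,0],"dr":[0,0,0]},{"jaw":0.5,"offset":[-0.1,0.7,0],"dr":[0,0,0]},{"jaw":0.5,"offset":[-0.1,0.7,0],"dr":[0,0,0]},{"jaw":0.5,"offset":[-0.06,0.5,0],"dr":[0,0,0]},{"jaw":0.5,"offset":[0,0,0],"dr":[0,0,0]}]}' 30
```

```text
t: 10.42
tool_pos: [0.6199, -0.1943, 0.053]
tool_rot: [0.004, 0.659, 0.752, -0.0]
contact_force: [-0.0, -4.1, 6.8]
opening: 0.0428
finger_force: 0.0
```

```bash
python3 -m jog '{"increments":[{"jaw":0.5,"offset":[0.2,-1.5,0],"dr":[0,0,0]},{"jaw":0.5,"offset":[0.2,-1.5,0],"dr":[0,0,0]}]}' 30
python3 - <<'E'
from h import *
im=cap('scene');cv2.imwrite('pics/g.png',cv2.cvtColor(cv2.resize(im[170:350,130:390],(780,540)),cv2.COLOR_RGB2BGR))
E
```

```text
t: 10.68
tool_pos: [0.6213, -0.2224, 0.049]
tool_rot: [-0.0, 0.659, 0.752, -0.0]
contact_force: [0.5, 0.1, 0.3]
opening: 0.043
finger_force: 0.0
```

View pics/g.png

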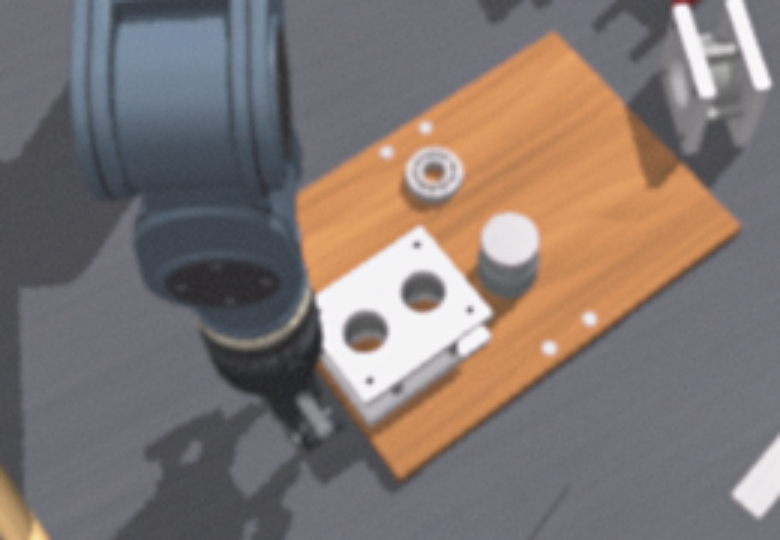

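The oblong now appears wholly on the board and square (crop 405,315). I'm moving up and over to the left housing, and will measure on the way.

```bash
python3 -m jog '{"increments":[{"jaw":0.5,"offset":[0,0,5],"dr":[0,0,0]},{"jaw":0.5,"offset":[0,0,5],"dr":[0,0,0]},{"jaw":0.5,"offset":[0,0,5],"dr":[0,0,4.2]},{"jaw":1,"offset":[-0.9,5,2],"dr":[0,0,10]},{"jaw":1,"offset":[-0.9,5,0],"dr":[0,0,10]},{"jaw":1,"offset":[-0.9,5,0],"dr":[0,0,10]},{"jaw":1,"offset":[-0.9,5,0],"dr":[0,0,10]},{"jaw":1,"offset":[-0.9,5,0],"dr":[0,0,10]},{"jaw":1,"offset":[-0.9,5,0],"dr":[0,0,10]},{"jaw":1,"offset":[-0.9,5,0],"dr":[0,0,0]},{"jaw":1,"offset":[-0.7,4.5,0],"dr":[0,0,0]},{"jaw":1,"offset":[-0.5,3.5,-1],"dr":[0,0,0]}]}' 30;python3 -m jog '{"increments":[{"jaw":1,"offset":[0,0,0],"dr":[0,0,0]}]}'
python3 - <<'E'
from h import *
s=readout.sense();print(s['joints'].round(3),s['tool_pos'].round(4),2*np.degrees(np.arctan2(s['tool_rot'][2],s['tool_rot'][1])))
im=cap('top','h.png')
for c in('top','scene'):
  cap(c)
  for r in eyes.masks_of('housing_oblong',c):
    t=proj(c,[.61,-.14,.044])[0]
    if np.hypot(*(np.array(r['centre'])-t))<25:
      p,q=fit({c:r['region']},[.607,-.13,.13],(.088,.112,.056),.016)
      t=np.radians(7.47);R=np.array([[np.cos(t),-np.sin(t)],[np.sin(t),np.cos(t)]])
      print(c,p.round(4),q,(R.T@(p[:2]-[.565,-.0235])).round(4));break
E
```

```text
t: 12.22
tool_pos: [0.5464, 0.21, 0.2095]
tool_rot: [0.0, 0.158, 0.987, 0.0]
contact_force: [0.5, -0.6, -0.4]
opening: 0.0856
finger_force: 0.0
t: 12.35
tool_pos: [0.5452, 0.2102, 0.2075]
tool_rot: [-0.002, 0.157, 0.988, -0.0]
contact_force: [0.4, -0.1, -0.8]
opening: 0.0859
finger_force: 0.0
[2.530e-01 2.010e-01 1.700e-01 1.543e+00 1.000e-03 5.680e-01] [0.5452 0.2102 0.2075] 161.94295775828664
top [ 0.6101 -0.1293  0.1016] 0.9671453800273233 [ 0.031  -0.1108]
scene [ 0.6109 -0.1258  0.1523] 0.9340557275541795 [ 0.0323 -0.1074]
```

View pics/h.png

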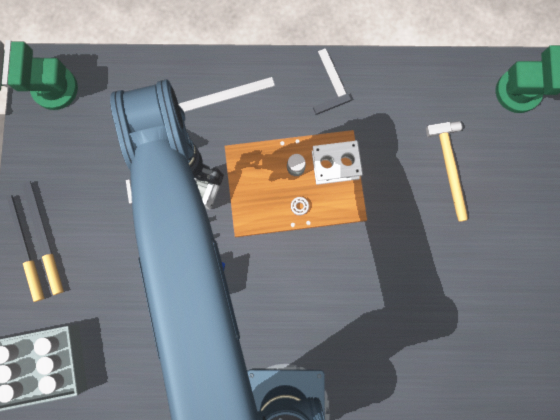

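The top view shows the oblong seated on the board at (338,161), about 5 mm inside the right edge. The gripper is over the square housing. I'll descend and grip.

```bash
python3 -m jog '{"increments":[{"jaw":1,"offset":[0.05,-0.4,-4],"dr":[0,0,0]},{"jaw":1,"offset":[0,0,-4],"dr":[0,0,0]},{"jaw":1,"offset":[0,0,-3.7],"dr":[0,0,0]},{"jaw":1,"offset":[0,0,0],"dr":[0,0,0]},{"jaw":0.5,"offset":[0,0,0],"dr":[0,0,0]},{"jaw":0.5,"offset":[0,0,0],"dr":[0,0,0]},{"jaw":0.5,"offset":[0,0,0],"dr":[0,0,0]},{"jaw":0.5,"offset":[0,0,0],"dr":[0,0,0]}]}' 30
```

```text
t: 13.6
tool_pos: [0.5492, 0.2051, 0.0956]
tool_rot: [0.003, 0.159, 0.987, 0.001]
contact_force: [0.9, 1.3, 6.9]
opening: 0.0554
finger_force: 33.5
```

```bash
python3 -m jog '{"increments":[{"jaw":0.5,"offset":[0,0,0.1],"dr":[0,0,8.6]},{"jaw":0.5,"offset":[0,0,0],"dr":[0,0,8.6]},{"jaw":0.5,"offset":[0,0,0],"dr":[0,0,8.5]},{"jaw":0.5,"offset":[0.1,-0.8,0],"dr":[0,0,0]},{"jaw":0.5,"offset":[0.1,-0.8,0],"dr":[0,0,0]},{"jaw":0.5,"offset":[0.1,-0.8,0],"dr":[0,0,0]},{"jaw":0.5,"offset":[0.05,-0.4,0],"dr":[0,0,0]},{"jaw":0.5,"offset":[0.03,-0.2,0],"dr":[0,0,0]},{"jaw":0.5,"offset":[0,0,0],"dr":[0,0,0]}]}' 30;python3 -m jog '{"increments":[{"jaw":0.5,"offset":[0.03,-0.2,0],"dr":[0,0,0]},{"jaw":0.5,"offset":[0.03,-0.2,0],"dr":[0,0,0]},{"jaw":0.5,"offset":[0,0,0],"dr":[0,0,0]}]}' 30
```

```text
t: 14.72
tool_pos: [0.5518, 0.1762, 0.0956]
tool_rot: [0.002, -0.065, 0.998, 0.002]
contact_force: [-0.6, 4.1, 5.2]
opening: 0.0553
finger_force: 33.5
t: 15.1
tool_pos: [0.552, 0.1744, 0.0958]
tool_rot: [0.002, -0.066, 0.998, 0.005]
contact_force: [-1.6, 8.9, 6.0]
opening: 0.0557
finger_force: 33.4
```

```bash
python3 -m jog '{"increments":[{"jaw":1,"offset":[-0.02,0.15,0],"dr":[0,0,0]},{"jaw":1,"offset":[0,0,0],"dr":[0,0,0]},{"jaw":1,"offset":[0,0,0],"dr":[0,0,0]},{"jaw":1,"offset":[0,0,3],"dr":[0,0,0]},{"jaw":1,"offset":[0,0,4],"dr":[0,0,0]},{"jaw":0.5,"offset":[0,0,0],"dr":[0,0,-10]},{"jaw":0.5,"offset":[0,0,0],"dr":[0,0,-10]},{"jaw":0.5,"offset":[-0.13,1,0],"dr":[0,0,-10]},{"jaw":0.5,"offset":[-0.13,1,0],"dr":[0,0,-10]},{"jaw":0.5,"offset":[-0.13,1,0],"dr":[0,0,-10]},{"jaw":0.5,"offset":[-0.13,1,0],"dr":[0,0,-10]},{"jaw":0.5,"offset":[-0.13,1,0],"dr":[0,0,-10]}]}' 30;python3 -m jog '{"increments":[{"jaw":0.5,"offset":[0,0,0],"dr":[0,0,-10]},{"jaw":0.5,"offset":[0,0,0],"dr":[0,0,-10]},{"jaw":0.5,"offset":[0,0,0],"dr":[0,0,0]}]}' 30
python3 - <<'E'
from h import *
im=cap('scene');cv2.imwrite('pics/i.png',cv2.cvtColor(cv2.resize(im[120:300,220:480],(780,540)),cv2.COLOR_RGB2BGR))
E
```

```text
t: 16.6
tool_pos: [0.5445, 0.2215, 0.1629]
tool_rot: [-0.0, 0.522, 0.853, -0.001]
contact_force: [-0.3, -0.1, -0.0]
opening: 0.0425
finger_force: 0.0
t: 16.98
tool_pos: [0.5445, 0.2214, 0.1629]
tool_rot: [-0.0, 0.659, 0.752, -0.0]
contact_force: [-0.4, 0.3, 0.8]
opening: 0.0427
finger_force: 0.0
```

View pics/i.png

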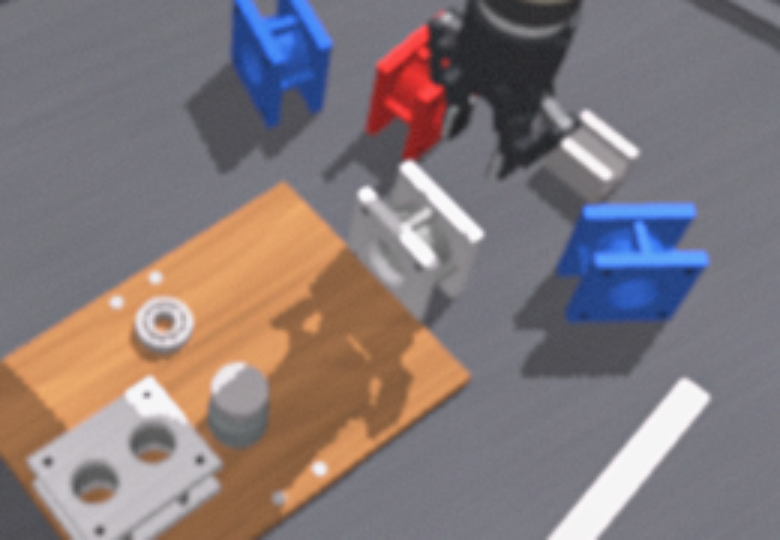

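The square housing stands flush with the left edge (crop 400,240), with the fingers behind it and the look-alikes clear. I'll lower and tip.

```bash
python3 -m jog '{"increments":[{"jaw":0.5,"offset":[0,0,-3.5],"dr":[0,0,0]},{"jaw":0.5,"offset":[0,0,-3],"dr":[0,0,0]},{"jaw":0.5,"offset":[0,0,0],"dr":[0,0,0]},{"jaw":0.5,"offset":[0.07,-0.5,0],"dr":[0,0,0]},{"jaw":0.5,"offset":[0.07,-0.5,0],"dr":[0,0,0]},{"jaw":0.5,"offset":[0.07,-0.5,0],"dr":[0,0,0]},{"jaw":0.5,"offset":[0.06,-0.5,0],"dr":[0,0,0]},{"jaw":0.5,"offset":[0.06,-0.5,0],"dr":[0,0,0]}]}' 30;python3 -m jog '{"increments":[{"jaw":0.5,"offset":[0.07,-0.5,0],"dr":[0,0,0]},{"jaw":0.5,"offset":[0.07,-0.5,0],"dr":[0,0,0]},{"jaw":0.5,"offset":[0.07,-0.5,0],"dr":[0,0,0]},{"jaw":0.5,"offset":[0.06,-0.5,0],"dr":[0,0,0]},{"jaw":0.5,"offset":[0.06,-0.5,0],"dr":[0,0,0]},{"jaw":0.5,"offset":[0,0,0],"dr":[0,0,0]},{"jaw":0.5,"offset":[0,0,0],"dr":[0,0,0]}]}' 30
```

```text
t: 18.02
tool_pos: [0.5499, 0.1993, 0.1022]
tool_rot: [-0.0, 0.659, 0.752, 0.004]
contact_force: [-1.4, 6.3, 6.9]
opening: 0.0427
finger_force: 3.9
t: 18.9
tool_pos: [0.5512, 0.1714, 0.0982]
tool_rot: [0.0, 0.66, 0.751, -0.0]
contact_force: [-0.0, 0.3, -0.2]
opening: 0.0429
finger_force: 0.0
```

```bash
python3 -m jog '{"increments":[{"jaw":0.5,"offset":[-0.16,1.2,1],"dr":[0,0,0]},{"jaw":0.5,"offset":[-0.16,1.3,0],"dr":[0,0,0]},{"jaw":0.5,"offset":[0,0,-1],"dr":[0,0,0]},{"jaw":0.5,"offset":[0,0,0],"dr":[0,0,0]}]}' 30
python3 - <<'E'
from h import *
im=cap('scene');cv2.imwrite('pics/j.png',cv2.cvtColor(cv2.resize(im[120:300,220:480],(780,540)),cv2.COLOR_RGB2BGR))
E
```

```text
t: 19.4
tool_pos: [0.5467, 0.1969, 0.0964]
tool_rot: [-0.001, 0.659, 0.752, -0.001]
contact_force: [0.8, -0.3, 0.5]
opening: 0.0426
finger_force: 0.0
```

View pics/j.png

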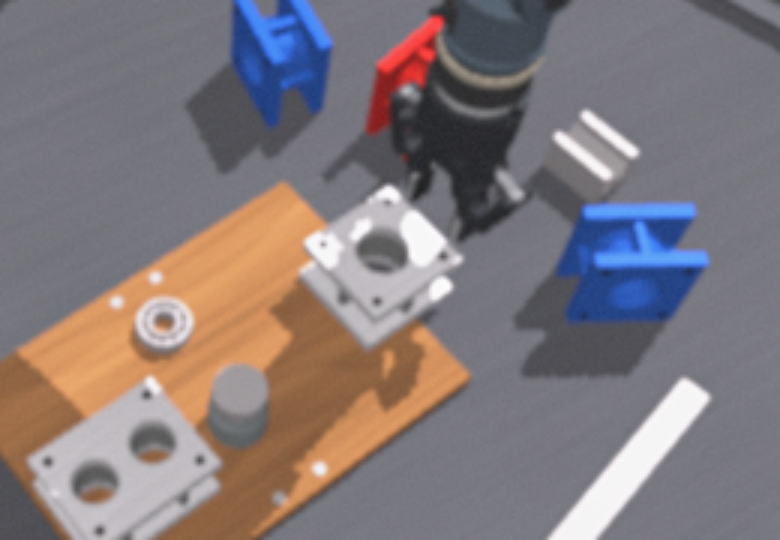

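The square has tipped onto the board with its bore upright (crop 380,255) and overhangs slightly. Now I slide it on.

```bash
python3 -m jog '{"increments":[{"jaw":0.5,"offset":[0,0,-2.5],"dr":[0,0,0]},{"jaw":0.5,"offset":[0,0,-2],"dr":[0,0,0]},{"jaw":0.5,"offset":[0,0,0],"dr":[0,0,0]},{"jaw":0.5,"offset":[0.13,-1,0],"dr":[0,0,0]},{"jaw":0.5,"offset":[0.13,-1,0],"dr":[0,0,0]},{"jaw":0.5,"offset":[0.1,-0.8,0],"dr":[0,0,0]},{"jaw":0.5,"offset":[0.1,-0.8,0],"dr":[0,0,0]},{"jaw":0.5,"offset":[0.1,-0.8,0],"dr":[0,0,0]},{"jaw":0.5,"offset":[0.1,-0.7,0],"dr":[0,0,0]},{"jaw":0.5,"offset":[0,0,0],"dr":[0,0,0]}]}' 30;python3 -m jog '{"increments":[{"jaw":0.5,"offset":[-0.2,1.5,0],"dr":[0,0,0]},{"jaw":0.5,"offset":[-0.2,1.5,0],"dr":[0,0,0]},{"jaw":0.5,"offset":[0,0,5],"dr":[0,0,0]},{"jaw":0.5,"offset":[0,0,5],"dr":[0,0,0]},{"jaw":0.5,"offset":[0,0,5],"dr":[0,0,0]},{"jaw":0.5,"offset":[-4,3,5],"dr":[0,0,0]},{"jaw":0.5,"offset":[-5,3,0],"dr":[0,0,0]},{"jaw":0.5,"offset":[-5,3,0],"dr":[0,0,0]},{"jaw":0.5,"offset":[-4,4,0],"dr":[0,0,0]},{"jaw":0.5,"offset":[0,4,0],"dr":[0,0,0]},{"jaw":0.5,"offset":[0,0,0],"dr":[0,0,0]}]}'
python3 - <<'E'
from h import *
t=np.radians(7.47);R=np.array([[np.cos(t),-np.sin(t)],[np.sin(t),np.cos(t)]])
B=lambda p:(R.T@(np.array(p)[:2]-[.565,-.0235])*1000).round(1)
for c in('top','scene'):
  im=cap(c);print(c,'board',board(im,c))
  for n,p0,d in(('housing_oblong',[.61,-.13,.13],(.088,.112,.056)),('housing_square',[.557,.092,.13],(.088,.092,.056))):
    for r in eyes.masks_of(n,c):
      if np.hypot(*(np.array(r['centre'])-proj(c,[p0[0],p0[1],.044])[0]))<25:
        p,q=fit({c:r['region']},p0,d,.016);print(c,n,B(p),np.degrees(p[2]).round(1)-7.5,round(q,3));break
  for n,z in(('grease_tin',.016),('bearing',.016),('hammer',0),('vee_block',0)):
    print(n,[(np.round(r['centre'],1),ray(c,r['centre'],z)[:2].round(3)) for r in eyes.place_of(n,c)[:2]])
E
```

```text
t: 20.7
tool_pos: [0.5564, 0.1464, 0.0562]
tool_rot: [0.001, 0.66, 0.751, 0.002]
contact_force: [-1.2, 3.8, 7.3]
opening: 0.0429
finger_force: 1.6
t: 22.08
tool_pos: [0.3737, 0.3446, 0.2465]
tool_rot: [-0.0, 0.658, 0.753, -0.001]
contact_force: [-0.2, -0.7, -0.1]
opening: 0.043
finger_force: 0.0
top board (array([ 0.56429923, -0.02483413]), (0.23997752368450165, 0.33955398201942444), 7.457307815551758)
top housing_square [  7.5 109.2] -2.0999999999999996 0.908
grease_tin [(array([294.2, 169.5]), array([ 0.598, -0.023])), (array([292.6, 182.9]), array([ 0.563, -0.019]))]
bearing [(array([299.3, 204.5]), array([ 0.507, -0.036]))]
hammer [(array([451.4, 168.9]), array([ 0.606, -0.436]))]
vee_block [(array([137.1, 194. ]), array([0.534, 0.384]))]
scene board (array([ 0.5660761 , -0.02274339]), (0.24111948907375336, 0.33973994851112366), 7.514641284942627)
scene housing_oblong [  33.4 -107.9] 0.6999999999999993 0.943
scene housing_square [ 11.3 114.2] 0.40000000000000036 0.962
grease_tin [(array([299.5, 263. ]), array([ 0.61 , -0.025])), (array([327.2, 220. ]), array([0.543, 0.095]))]
bearing [(array([275. , 230.4]), array([ 0.505, -0.033])), (array([233.2, 288.8]), array([ 0.591, -0.19 ]))]
hammer [(array([137.9, 346.2]), array([ 0.601, -0.426]))]
vee_block [(array([413.1, 174.2]), array([0.53 , 0.383]))]
```

```bash
python3 -c "
from cell import sign_off
print(sign_off())"
```

```text
the job is handed in; nothing more can be done
None
```

I tipped both housings over their edges and slid them wholly onto the board, bores upright and square to its edges as far as I could measure (the oblong about 5 mm inside its edge, the square about 11 mm). I drew each up to its edge in the gripper, along the bench and never lifted clear, rather than pushing it. I saw no sign that the tin, bearing, hammer or vee block moved, and handed the job in at about 23 s.

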